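Turn the press plate over with the turning trowel

ROBOT

A 7-joint arm with a two-finger parallel gripper is mounted at the origin on a cart in front of the work surface, level with it; the furniture and walls round the work are solid. World frame = base frame: x ahead of the robot, y to its left, z up, the work surface at z = 0. Lengths are in m, angles in degrees, forces in N, time in s.
With the tool pointing down it reaches from about 0.425 to 0.875 m from the base axis. Payload 4.7 kg.
Tool frame: the origin (TCP) lies on the centre line of the jaws, within the pads' length; the fingertips stand ahead of it and the grasp point (between the pads) lies 2 mm behind it (env.tip_reach is the x of the fingertips in the tool frame, in m); x points along the fingers, z is the direction in which the jaws open and shut, and the axes are right-handed (so a half turn about x gives the same grasp; the last joint's range is limited). The gripper opens to 87 mm and grips with 3 to 60 N. Pads are 19 mm wide; open, the fingers measure 117 mm over their backs; the gripper's body (75 mm by 190 mm) begins 51 mm behind the grasp point.
Start: joints at [-73.104, 18.392, -4.016, 83.108, 1.295, 78.541, -3.26], TCP at [0.18, 0.625, 0.24] pointing down, gripper open.
Joint ranges: [-163.93, 163.93], [-17.29, 119.83], [-79.2, 71.16], [3.27, 140.29], [-89.18, 269.18], [5.43, 117.66], [-154.24, 154.24]. Speed limits (degrees/s): [147.25, 147.25, 180, 180, 180, 180, 180].

INTERFACE

Orientations are given as [roll, pitch, yaw] about the fixed x, y, z axes, in that order (R = Rz(yaw) Ry(pitch) Rx(roll)).
In Python, from cell import telemetry, optics, env, models gives the robot as it stands.
- The arm moves only by the shell command python3 -m pendant 'ROWS' [FORCE]. ROWS is JSON, a list of rows, each a list of 3 entries, a list of its own where there are three numbers: the finger opening in mm, from 0 to 87, then the shift along the tool's x, y, z in mm, then the turn, a rotation vector about the tool's x, y, z in rad. A call has 1 to 10 rows; each row is the pose to reach, as a shift and turn from the pose commanded when the call began, along the tool's axes at that moment; what a row does not reach only later rows make up. A row lasts 1/12 s, in which the tool goes at most 41.7 mm and 7.16 degrees, less where a joint would pass 70% of its speed; a pose out of reach is approached as far as the arm can. A call with a gripper value outside its range is refused whole. The fingers move at their own pace and stop on an object; FORCE is the grip in N (left out, the last holds). Time passes only in rows, so rows that repeat a pose let the fingers close. It gives the time, the measured TCP pose, the force and the opening at its end, in the units of the state.
- telemetry.get_obs(): the state, without advancing time (a new reading comes with each control period).
- optics.read_camera(name): name is "scene" or "top"; returns a dict with "image" (420x560x3 uint8, blue, green, red), "range_z" (420x560 float32, m along the optical axis (not along the pixel's ray), 0 where there is no reading), "fx", "fy", "cx", "cy" (pixels), "cam_to_world" (4x4, takes a point from camera to world coordinates). Camera axes: x right, y up, looking along -z (the intrinsics and any distortion apply to the point x, -y, -z); pixel columns grow to the right and rows downward; lengths in m; the calibration is good to about 2 mm. A picture is of the moment at which its call begins.
- env.sign_off(): hands the job in, once; it reports no verdict.
Trained networks look in the newest picture that a camera, given by its name, has taken for a name from the list of things; names that differ only in an ending like _2 or _b are one class to them, and where a whole thing is asked for, a point or a joint stands for the part that bears it (a point fixed in the world has none). Each returns a list of dicts, best first, with "confidence" (0 to 1); they miss things now and then, are a little off and sometimes report something else, mostly with a low value. They report only what shows in the picture. A call takes as long as a camera call.
- models.masks_of(camera, label): "pixels" (420x560 bool, what is visible of it) and "extent" ([left, top, right, bottom] as shares, 0 to 1, of the picture: columns of its width, rows of its height, round what is visible of it).
- models.landmark_of(camera, label): "centre" ([row, column] as shares, 0 to 1, of the picture: columns of its width, rows of its height: a listed point, or the origin of a listed thing).
The state is a dict: "time_s": time; "qpos": joint angles; "joint_velocities": joint speeds; "effort": joint torques, N m; "tool_pos": TCP position; "tool_rot": TCP orientation; "force": force on the tool from outside, world axes, zero at the start; "wrist_torque": the same for the moment, N m; "grip_width": finger opening in m.
Only numpy, scipy, OpenCV 4.12 (cv2) and the standard library are available. Lean on these libraries where they do the work, as an engineer would, in place of code of your own. Each camera call takes 0.05 s, during which the arm holds its last target.

TASK

Turn the press plate over, without your fingers touching its polished metal: take the turning trowel by its upright grip, slide the blade flat along the board under the plate's edge, push the plate with it until it rests against the stop block, then lever it up and over so that it comes to lie flat on top of the stop block with its raised pad upward. Feel your way and press gently throughout, then stand the trowel flat on the desk again, beside the board, and disturb nothing else.

Things in the scene. Friction and masses are not known exactly. Their poses are not given: they have to be found in the camera images.
- board: stepped wooden turning board, fixed to the desk. Base plank 270 (x) x 110 (y) x 12 mm; origin at the centre of its underside, x along the plank towards its stop block, z up. It is let into the desk by 0 to 4 mm, so the plank's top lies 8 to 12 mm above the desk. The plank before the stop block is bare but for the plate.
- board_top (a point): centre of the plank's top, axes as the board's. On the plank's +x end sits the stop block, 100 x 100 mm, its flat top 10 mm above the plank: a 10 mm step facing -x. A 12 mm high rail closes the far end of its top, 92 mm behind the step. The block is clamped where the last user left it: its step lies somewhere between x = 8 and x = 32 mm from this point, not measured.
- plate_center (a point): centre of the press plate, half-way up its 9 mm. Aluminium plate 64 (x) x 56 (y) x 5 mm, at the start face up on a raised pad below it. x axis roughly along the board's x, z up (down once turned over). It stands on the plank 4 to 50 mm short of the step.
- plate: the press plate, about 50 to 90 g; origin at the centre of the pad's underside, axes as above. The pad is 36 (x) x 40 (y) x 4 mm, centred, so the plate's rim overhangs it by 14 mm at the x ends and 8 mm at the y sides, with a gap of 4 mm to the plank in which the blade fits.
- trowel_grip (a point): middle of the turning trowel's upright wooden grip: a block 24 (x) x 26 (y) mm, reaching from 20 to 75 mm above the blade's underside; this point is 45 mm above the underside. x points along the blade to its tip, z up along the grip.
- trowel_tip (a point): middle of the trowel blade's front edge, on its underside, 80 mm ahead of the grip's axis; axes as the grip's.
- trowel: the turning trowel, 140 g, standing by itself on its flat steel blade, which is 40 mm wide, 2 mm thick and runs from 26 mm behind the grip's axis to 80 mm in front; origin on the blade's underside below the grip, axes as the grip's.
- wax_cake: round cake of wax, 45 mm across, 14 mm high; a bystander; origin at the centre of its underside
- spool: wooden thread spool, 33 mm across, 40 mm high; a bystander; origin at the centre of its underside
- abrasive_block: grey abrasive block 28x44x17 mm; a bystander; origin at the centre of its underside
- chalk: flat piece of tailor's chalk 42x48x6 mm; a bystander; origin at the centre of its underside

How it is judged:
By the outcome, as a careful person would: the job done as asked, in the order asked, and still so for the second after the job is handed in, with the robot touching nothing.
It also fails if it takes over 64 s, if anything falls off the work surface, if the arm or the gripper's body presses on something with over 40 N, if the wrist force passes 120 N, or if a joint passes its speed limit or range.

## Working session

There is one attempt and no reset: what is moved stays moved. The work goes in short steps, Python scripts to look and compute and a shell command to move; the robot and the scene stay as the last step left them, time stands still between calls to the robot, and variables do not carry over. Pictures are saved under pics/ and viewed, and the job is handed in when it is done.

```bash
ls; mkdir -p pics
python3 - <<'E'
from cell import telemetry, optics, env, models
import cv2
print(telemetry.get_obs(), env.tip_reach)
for c in ["scene","top"]:
    d=optics.read_camera(c); cv2.imwrite(f"pics/a_{c}.png",d["image"]); print(c,d["fx"],d["fy"],d["cx"],d["cy"],d["cam_to_world"],[k for k in d])
E
```

```text
pics
{'time_s': 0.0, 'qpos': array([-73.10434451,  18.43728371,  -4.01794796,  83.17487802,
         1.296094  ,  78.54182255,  -3.26060988]), 'joint_velocities': array([-0.01103557, -0.05326261, -0.01506244, -0.03363752, -0.01466618,
        0.02405932,  0.02324494]), 'effort': array([-6.06041613e-04, -4.91300261e+01, -4.04407466e-01, -3.12524629e+01,
       -6.38546515e-02,  4.41243604e-02,  2.04380799e-04]), 'tool_pos': array([0.18000407, 0.624029  , 0.23848217]), 'tool_rot': array([-176.75921616,   89.89115851, -102.84322103]), 'force': array([0.2837491 , 0.56410824, 0.52432878]), 'wrist_torque': array([-0.02225838,  0.04621413, -0.02926166]), 'grip_width': 0.08664723586631075} 0.017
scene 389.15617056168537 389.15617056168537 275.24876505345924 207.97073558856732 [[-0.68380718  0.5609147  -0.46667167  0.12224339]
 [-0.72941964 -0.50897981  0.45704108  0.22634383]
 [ 0.01883461  0.65292745  0.75718624  0.74205087]
 [ 0.          0.          0.          1.        ]] ['image', 'range_z', 'fx', 'fy', 'cx', 'cy', 'cam_to_world']
top 446.8478465989767 446.8478465989767 279.15749221611065 210.70349063204515 [[-0.02179032  0.9907339  -0.13405787  0.40385013]
 [-0.99971183 -0.02024167  0.01290443 -0.18116022]
 [ 0.0100713   0.13430044  0.99088948  0.99366814]
 [ 0.          0.          0.          1.        ]] ['image', 'range_z', 'fx', 'fy', 'cx', 'cy', 'cam_to_world']
```

View pics/a_scene.png

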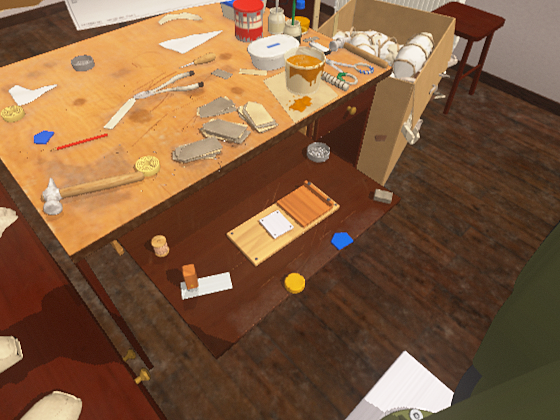

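View pics/a_top.png

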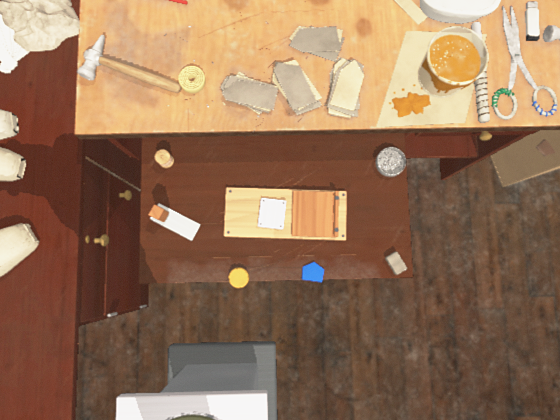

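```bash
cat > h.py <<'E'
from cell import telemetry, optics, env, models
import cv2, numpy as np
np.set_printoptions(precision=4,suppress=True)
def pts(d):
    z=d["range_z"]; v,u=np.mgrid[0:z.shape[0],0:z.shape[1]]
    P=np.stack([(u-d["cx"])/d["fx"]*z,-(v-d["cy"])/d["fy"]*z,-z],-1)
    T=d["cam_to_world"]; return P@T[:3,:3].T+T[:3,3]
def ray(d,u,v,h):
    T=d["cam_to_world"]; r=T[:3,:3]@np.array([(u-d["cx"])/d["fx"],-(v-d["cy"])/d["fy"],-1]); o=T[:3,3]
    return o+r*(h-o[2])/r[2]
E
python3 - <<'E'
from h import *
for c in ["scene","top"]:
    d=optics.read_camera(c); W=pts(d)
    for n in ["board","board_top","plate_center","plate","trowel_grip","trowel_tip","trowel","wax_cake","spool","abrasive_block","chalk"]:
        L=models.landmark_of(c,n)[:2]
        for l in L:
            r,cc=l["centre"]; v,u=r*420,cc*560
            print(c,n,round(l["confidence"],2),round(u,1),round(v,1),W[min(int(v),419),min(int(u),559)], ray(d,u,v,0.0)[:2])
    if c=="top":
        for (u,v) in [(350,110),(350,125),(350,140),(350,160),(120,180),(160,250),(180,140),(100,250),(320,270),(440,150)]:
            print(u,v,W[v,u])
E
```

```text
scene board 0.61 285.5 223.2 [ 0.5166 -0.1936  0.0214] [ 0.5271 -0.2066]
scene plate_center 0.71 274.7 223.8 [ 0.5348 -0.175   0.0202] [ 0.5434 -0.1857]
scene plate 0.64 274.0 224.4 [ 0.5316 -0.1719  0.022 ] [ 0.5431 -0.1833]
scene trowel_tip 0.83 231.5 280.7 [ 0.4931 -0.0092  0.0012] [ 0.4916 -0.0094]
scene trowel_tip 0.73 341.9 240.1 [ 0.3994 -0.263   0.0079] [ 0.4008 -0.2695]
scene trowel 0.8 195.3 290.0 [0.524  0.0627 0.0044] [0.5259 0.0613]
scene wax_cake 0.65 291.7 285.6 [ 0.3919 -0.0908  0.0139] [ 0.395 -0.097]
scene spool 0.58 158.0 253.8 [0.6564 0.0717 0.0073] [0.6583 0.0697]
scene abrasive_block 0.46 379.2 194.6 [ 0.4252 -0.4401  0.0169] [ 0.4307 -0.4543]
scene chalk 0.8 339.8 241.5 [ 0.3999 -0.2559  0.0101] [ 0.4015 -0.2628]
top board 0.72 279.5 214.7 [ 0.5284 -0.1933  0.019 ] [ 0.5292 -0.1947]
top board_top 0.84 285.9 214.3 [ 0.5295 -0.2068  0.0085] [ 0.5299 -0.209 ]
top plate_center 0.57 268.8 209.9 [ 0.5404 -0.1693  0.0161] [ 0.5405 -0.1709]
top plate_center 0.16 162.5 217.6 [0.5223 0.0538 0.0564] [0.5281 0.0667]
top plate 0.59 273.9 212.2 [ 0.5329 -0.1802  0.0203] [ 0.
[... 303 characters left out ...]
 wax_cake 0.8 235.4 279.0 [ 0.3891 -0.095   0.0136] [ 0.3889 -0.0948]
top wax_cake 0.73 270.7 212.2 [ 0.5332 -0.1737  0.0195] [ 0.5353 -0.1751]
top spool 0.53 166.7 160.3 [0.65   0.0512 0.0383] [0.6591 0.0589]
top abrasive_block 0.74 392.5 262.3 [ 0.4183 -0.4379  0.0141] [ 0.4179 -0.4426]
top chalk 0.87 313.6 269.9 [ 0.4069 -0.2652  0.0083] [ 0.405  -0.2672]
350 110 [ 0.7249 -0.3408  0.1237]
350 125 [ 0.6981 -0.342   0.1094]
350 140 [ 0.6987 -0.3603  0.0005]
350 160 [ 0.6519 -0.3585 -0.0006]
120 180 [ 0.6709  0.2536 -0.2597]
160 250 [ 0.4562  0.0722 -0.0034]
180 140 [ 0.7067  0.0296 -0.0019]
100 250 [ 0.466   0.2542 -0.131 ]
320 270 [ 0.4044 -0.2808  0.0055]
440 150 [ 0.757  -0.6897 -0.3186]
```

Run:
```python
from h import *
for c,b in [("top",(140,140,260,160)),("scene",(170,170,200,150))]:
    d=optics.read_camera(c)
    x,y,w,h=b
    cv2.imwrite(f"pics/z_{c}.png",cv2.resize(d["image"][y:y+h,x:x+w],None,fx=3,fy=3,interpolation=cv2.INTER_CUBIC))
    if c=="top":
        W=pts(d); 
        for v in range(185,245,6): print(v,(W[v,220:352:6,2]*1000).round(0).astype(int))
```

```text
185 [ 1 -3  1  1 -1 -2 -1 -3 -1 -1  0 -4 -3 -1  4 -2 -1 -1  1 -3  1  0]
191 [-2 11 10  9  7 12  8  8 10  9 10  9  9 19 21 23 17  9 13  9 14 11]
197 [-2 13 11  9 10 11 11 11 11 11  9 11 15 24 20 19 18 21 21 21  9 11]
203 [ 1 11 14 10 10 15 10 19 19 21 16  6 10 21 21 22 22 16 21 23 10 11]
209 [-2 12 11  8 12 11 10 22 20 22 19 12 12 18 20 17 20 18 21 19 11 12]
215 [-1 13 13 12 12 11 10 20 19 20 22 12 10 22 19 19 21 19 20 20  7  8]
221 [ 0  9 13 11  9 12 10 22 17 22 18  8  9 19 19 19 19 20 18 19 11 10]
227 [ 1 10 13 12 11 11 11  9 18 18 20 10 17 22 20 22 19 22 20 23 10  0]
233 [ 0 12 13 11 11 12  9 12  8  9 11 11 20 20 18 22 20 19 20 19 12  1]
239 [-5  1 -1  1 -2 -2 -1  0  3  1 -2  1  4  0  1 -2  0 -1  5  7  7 -1]
```

View pics/z_top.png

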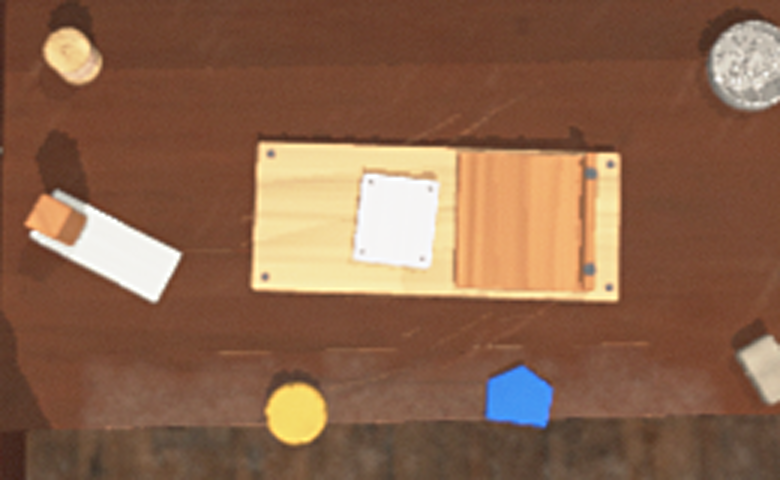

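View pics/z_scene.png

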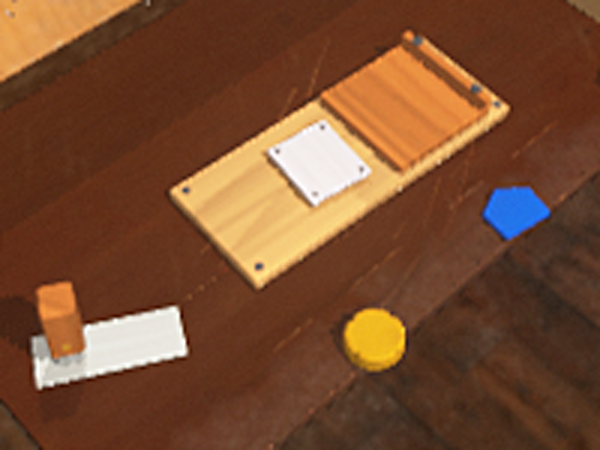

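Run:
```python
from h import *
d=optics.read_camera("top")
def Z(l,h): 
    return np.array([ray(d,140+(u+.0)/3-.33,140+v/3-.33,h)[:2] for u,v in l])
B=Z([(258,141),(621,153),(618,301),(251,292)],.011)
print("board",B,B.mean(0)); e=B[1]-B[0]; print(np.linalg.norm(e),np.linalg.norm(B[3]-B[0]),np.degrees(np.arctan2(e[1],e[0])), np.degrees(np.arctan2(*(B[2]-B[3])[::-1])))
K=Z([(457,150),(457,289)],.021); print("step",K)
P=Z([(362,170),(438,178),(430,269),(354,264)],.020);print("plate",P,P.mean(0))
for i in range(4): e=P[(i+1)%4]-P[i]; print(np.linalg.norm(e),np.degrees(np.arctan2(e[1],e[0])))
T=Z([(182,252),(157,303),(30,238),(56,190)],.002);print("trowel",T)
for i in range(4): e=T[(i+1)%4]-T[i]; print(np.linalg.norm(e),np.degrees(np.arctan2(e[1],e[0])))
G=Z([(39,192),(86,211),(70,245),(25,226)],.075); print(G,G.mean(0))
from scipy.spatial.transform import Rotation as Ro
o=telemetry.get_obs(); print(Ro.from_euler("xyz",o["tool_rot"],degrees=True).as_matrix())
# masks
for c in ["top","scene"]:
  d=optics.read_camera(c); W=pts(d)
  for n,h in [("plate",.0155),("trowel",.002),("board",.011)]:
    m=models.masks_of(c,n)
    for k in m[:2]:
        px=k["pixels"]; print(c,n,k["confidence"],px.sum(), np.round(np.array(k["extent"])*[560,420,560,420],1))
        if px.sum()<50: continue
        v,u=np.nonzero(px); 
        r=cv2.minAreaRect(np.array([ray(d,a,b,h)[:2]*1000 for a,b in zip(u,v)],np.float32)); print(r)
```

```text
board [[ 0.5934 -0.0757]
 [ 0.5789 -0.3459]
 [ 0.4687 -0.339 ]
 [ 0.481  -0.07  ]] [ 0.5305 -0.2077]
0.2705632012228944 0.11257031613447145 -93.06464949877645 -92.61232094440307
step [[ 0.5818 -0.2233]
 [ 0.4792 -0.2206]]
plate [[ 0.5684 -0.153 ]
 [ 0.5613 -0.2088]
 [ 0.4943 -0.2014]
 [ 0.4991 -0.146 ]] [ 0.5308 -0.1773]
0.05623464149176147 -97.2410700364817
0.06745288520960145 173.67856986913318
0.055516530838678045 85.02812325759554
0.06966676381124376 -5.724118582201022
trowel [[ 0.5125 -0.0179]
 [ 0.475   0.0004]
 [ 0.5253  0.0947]
 [ 0.5609  0.076 ]]
0.04173275740668862 153.9099619040304
0.10686591525528205 61.941610419668116
0.04029507426969703 -27.69729171456257
0.10569590979160055 -117.29194012175664
[[0.5482 0.0688]
 [0.5343 0.0362]
 [0.5109 0.0469]
 [0.5247 0.078 ]] [0.5295 0.0575]
[[ 0.0001 -0.9608  0.2771]
 [ 0.      0.2771  0.9608]
 [-1.     -0.0001  0.0001]]
top plate 0.79 692 [258.  199.8 285.9 230.2]
((531.8914184570312, -178.09912109375), (55.03188705444336, 63.65730667114258), 82.44202423095703)
top plate 0.29 329 [302.5 261.2 321.8 283.9]
((402.77557373046875, -264
[... 410 characters left out ...]
236.6]
((520.4061279296875, 39.038822174072266), (113.77174377441406, 41.97395706176758), 61.44889831542969)
scene plate 0.92 535 [258.  211.9 293.3 236.7]
((535.3653564453125, -180.9764404296875), (58.26795959472656, 67.91423797607422), 82.69781494140625)
scene plate 0.26 3625 [227.8 181.8 338.3 264.5]
((528.302734375, -204.82728576660156), (273.23876953125, 117.13822937011719), 88.32473754882812)
scene trowel 0.82 1104 [182.7 261.2 232.3 298.9]
((538.7625732421875, 28.1873779296875), (107.52226257324219, 85.22734832763672), 61.99604797363281)
scene board 0.78 3746 [227.9 179.7 339.9 264.8]
((532.0513305664062, -207.9967041015625), (276.4213562011719, 124.31407165527344), 88.69747161865234)
```

Run:
```python
from h import *
a=[]
for c,(x,y,w,h) in [("top",(250,185,60,60)),("scene",(250,200,60,60))]:
    d=optics.read_camera(c)
    a.append(cv2.resize(d["image"][y:y+h,x:x+w],(390,390),interpolation=cv2.INTER_CUBIC))
cv2.imwrite("pics/z2.png",np.hstack(a))
```

```text
(no output)
```

View pics/z2.png

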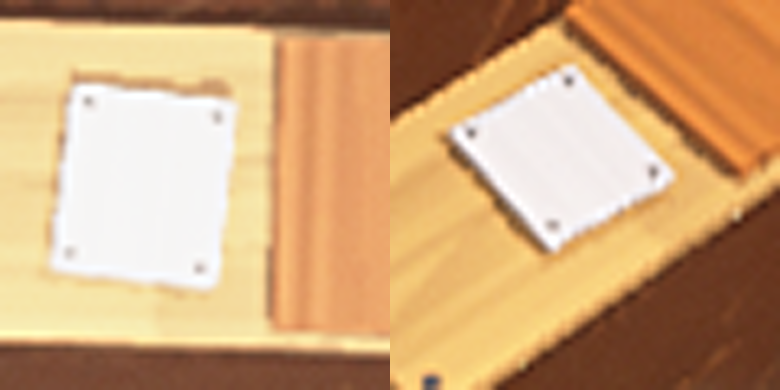

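```bash
cat >> h.py <<'E'
from scipy.spatial.transform import Rotation as Ro
def tgt(pos,yaw_z,nose=0.0):
    """tool shift(mm)/turn(rad) to TCP pos (m) with tool z axis heading yaw_z deg (= trowel heading+180), trowel nose-up deg"""
    o=telemetry.get_obs(); R=Ro.from_euler("xyz",o["tool_rot"],degrees=True).as_matrix()
    a=np.radians(yaw_z); z=np.array([np.cos(a),np.sin(a),0]); x=np.array([0,0,-1.]); y=np.cross(z,x)
    Rt=np.stack([x,y,z],1)
    # trowel x = -z ; nose up turns -z toward +world z: about axis (trowel y)
    tx=-z; ty=np.cross([0,0,1.],tx)
    Rt=Ro.from_rotvec(-ty*np.radians(nose)).as_matrix()@Rt
    print("shift",(R.T@(np.array(pos)-o["tool_pos"])*1000).round(1),"turn",Ro.from_matrix(R.T@Rt).as_rotvec().round(4))
def st():
    o=telemetry.get_obs(); R=Ro.from_euler("xyz",o["tool_rot"],degrees=True).as_matrix()
    print("t",round(o["time_s"],2),"pos",o["tool_pos"].round(4),"F",o["force"].round(2),"M",o["wrist_torque"].round(2),"w",round(o["grip_width"]*1000,1),"x",R[:,0].round(3),"zyaw",np.degrees(np.arctan2(R[1,2],R[0,2])).round(2))
    return o,R
E
python3 - <<'E'
from h import *
st(); tgt((.530,.060,.150),62)
E
```

```text
t 1.95 pos [0.1802 0.6246 0.2396] F [-0.19  0.14 -0.06] M [-0.06  0.03  0.08] w 86.8 x [ 0.  0. -1.] zyaw 73.91
shift [  89.6 -492.6 -445.5] turn [0.2079 0.0001 0.    ]
```

```bash
python3 -m pendant '[[87,[90,-493,-445],[0.208,0,0]],[87,[90,-493,-445],[0.208,0,0]],[87,[90,-493,-445],[0.208,0,0]],[87,[90,-493,-445],[0.208,0,0]],[87,[90,-493,-445],[0.208,0,0]],[87,[90,-493,-445],[0.208,0,0]],[87,[90,-493,-445],[0.208,0,0]],[87,[90,-493,-445],[0.208,0,0]],[87,[90,-493,-445],[0.208,0,0]],[87,[90,-493,-445],[0.208,0,0]]]' 30; python3 -c "
from h import *
st(); tgt((.530,.060,.150),62)"
```

```text
time_s: 2.78
tool_pos: [0.3988, 0.272, 0.1838]
tool_rot: [-8.8, 89.9, 53.2]
force: [1.9, 0.5, 0.3]
grip_width: 0.0872
t 2.78 pos [0.3988 0.272  0.1838] F [1.9  0.5  0.29] M [-0.02 -0.08 -0.01] w 87.2 x [ 0.001  0.001 -1.   ] zyaw 62.01
shift [  33.7 -215.4 -125.7] turn [0.0001 0.0013 0.0002]
```

```bash
python3 -m pendant '[[87,[34,-215,-126],[0,0,0]],[87,[34,-215,-126],[0,0,0]],[87,[34,-215,-126],[0,0,0]],[87,[34,-215,-126],[0,0,0]],[87,[34,-215,-126],[0,0,0]],[87,[34,-215,-126],[0,0,0]],[87,[34,-215,-126],[0,0,0]],[87,[34,-215,-126],[0,0,0]]]' 30; python3 -c "
from h import *
st(); tgt((.530,.060,.050),62)
d=optics.read_camera('top'); cv2.imwrite('pics/b1.png',cv2.resize(d['image'][120:280,100:300],None,fx=3.5,fy=3.5))"
```

```text
time_s: 3.45
tool_pos: [0.5294, 0.0583, 0.1494]
tool_rot: [-155.3, 89.9, -93.6]
force: [0.5, 0.1, 0.3]
grip_width: 0.0873
t 3.45 pos [0.5294 0.0583 0.1494] F [0.46 0.15 0.34] M [ 0.06 -0.03 -0.01] w 87.3 x [-0.    -0.001 -1.   ] zyaw 61.64
shift [99.4  0.3  1.9] turn [-0.0062 -0.0011  0.0005]
```

View pics/b1.png

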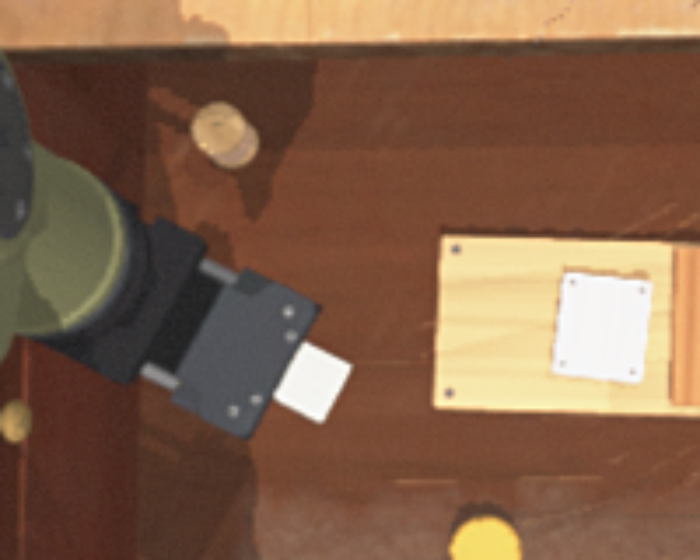

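```bash
python3 -m pendant '[[87,[30,0,1],[0,0,0]],[87,[60,0,1.5],[0,0,0]],[87,[85,0,1.5],[0,0,0]],[87,[99,0,1.5],[0,0,0]],[87,[99,0,1.5],[0,0,0]],[20,[99,0,1.5],[0,0,0]],[20,[99,0,1.5],[0,0,0]],[20,[99,0,1.5],[0,0,0]],[20,[99,0,1.5],[0,0,0]],[20,[99,0,1.5],[0,0,0]]]' 30; python3 -c "
from h import *
st()"
```

```text
time_s: 4.33
tool_pos: [0.5301, 0.0633, 0.0517]
tool_rot: [-38.2, 89.9, 23.8]
force: [0.3, 0.4, 0.6]
grip_width: 0.0615
t 4.33 pos [0.5301 0.0633 0.0517] F [0.35 0.4  0.57] M [-0.03 -0.01  0.02] w 61.5 x [ 0.002  0.001 -1.   ] zyaw 62.01
```

```bash
python3 -m pendant '[[20,[0,0,0],[0,0,0]],[20,[0,0,0],[0,0,0]],[20,[0,0,0],[0,0,0]],[20,[0,0,0],[0,0,0]],[20,[0,0,0],[0,0,0]],[20,[0,0,0],[0,0,0]],[20,[0,0,0],[0,0,0]],[20,[0,0,0],[0,0,0]]]' 30; python3 -c "
from h import *
st()"
```

```text
time_s: 5.0
tool_pos: [0.5294, 0.063, 0.0506]
tool_rot: [-0.9, 90.0, 61.1]
force: [-0.5, -0.4, 0.4]
grip_width: 0.0238
t 5.0 pos [0.5294 0.063  0.0506] F [-0.53 -0.38  0.37] M [ 0.09 -0.05  0.04] w 23.8 x [ 0.  0. -1.] zyaw 61.99
```

```bash
python3 -m pendant '[[20,[-20,0,0],[0,0,0]],[20,[-50,0,0],[0,0,0]],[20,[-50,0,0],[0,0,0]]]' 30; python3 -c "
from h import *
st(); tgt((.5388,-.053,.095),87.1)"
```

```text
time_s: 5.25
tool_pos: [0.5325, 0.0631, 0.1051]
tool_rot: [-47.2, 89.6, 14.7]
force: [1.6, -0.2, 0.4]
grip_width: 0.0238
t 5.25 pos [0.5325 0.0631 0.1051] F [ 1.61 -0.25  0.36] M [-0.02 -0.17 -0.04] w 23.8 x [ 0.007  0.002 -1.   ] zyaw 61.97
shift [  9.9 -60.1 -99.6] turn [-0.4385  0.0038  0.0066]
```

```bash
python3 -m pendant '[[20,[2,-20,-30],[-0.11,0,0]],[20,[4,-40,-60],[-0.22,0,0]],[20,[5,-55,-85],[-0.33,0,0]],[20,[5.5,-62.7,-98],[-0.438,0,0]],[20,[5.5,-62.7,-98],[-0.438,0,0]],[20,[5.5,-62.7,-98],[-0.438,0,0]],[20,[5.5,-62.7,-98],[-0.438,0,0]]]' 30; python3 -c "
from h import *
st(); tgt((.5388,-.053,.095),87.1)
a=[]
for c,(x,y,w,h) in [('top',(150,150,200,140)),('scene',(180,170,170,119))]:
    d=optics.read_camera(c); a.append(cv2.resize(d['image'][y:y+h,x:x+w],(800,560),interpolation=cv2.INTER_CUBIC)); cv2.imwrite('pics/c_%s.png'%c,a[-1])
"
```

```text
time_s: 5.83
tool_pos: [0.5385, -0.0519, 0.0946]
tool_rot: [43.2, 89.9, 130.3]
force: [0.0, 0.7, -1.1]
grip_width: 0.024
t 5.83 pos [ 0.5385 -0.0519  0.0946] F [ 0.01  0.72 -1.14] M [ 0.1  -0.06  0.  ] w 24.0 x [-0.001  0.001 -1.   ] zyaw 87.05
shift [-0.4 -0.4 -1.1] turn [-0.0009  0.0008 -0.0008]
```

View pics/c_top.png

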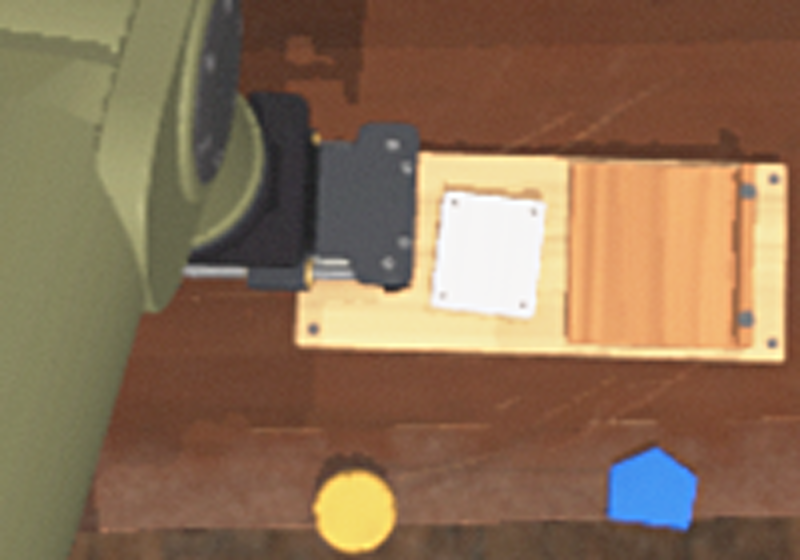

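View pics/c_scene.png

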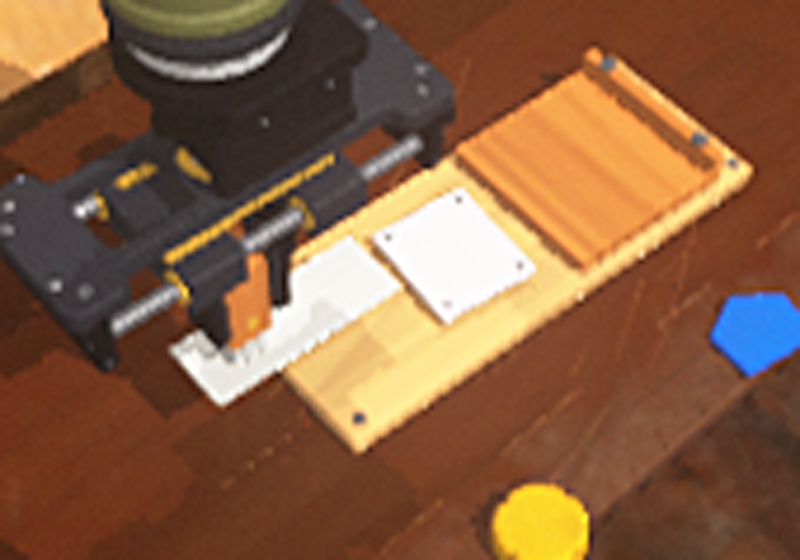

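```bash
cat >> h.py <<'E'
C=np.array([.531,-.2078]); U=np.array([np.cos(np.radians(-92.9)),np.sin(np.radians(-92.9))]); N=np.array([-U[1],U[0]])
def bd(p): q=np.array(p)[:2]-C; return (np.array([q@U,q@N])*1000).round(1)
E
python3 - <<'E'
from h import *
d=optics.read_camera("scene")
f=lambda u,v,h: ray(d,180+u/4.706-.4,170+v/4.706-.4,h)
print("tip corners",[ (f(u,v,.0465)[:2],bd(f(u,v,.0465))) for u,v in [(350,236),(402,286),(172,349),(222,405)]])
print("plate",[bd(f(u,v,.020)) for u,v in [(370,238),(461,187),(537,270),(446,325)]])
print("step",[bd(f(u,v,.021)) for u,v in [(456,156),(584,270)]])
o,R=st(); print("grip",bd(o["tool_pos"]))
W=pts(d)
m=lambda u,v: W[int(170+v/4.706)][int(180+u/4.706)]
for u,v in [(340,260),(370,285),(300,310),(250,370)]: print(m(u,v))
E
```

```text
tip corners [(array([ 0.5577, -0.1328]), array([-76.2,  22.9])), (array([ 0.5179, -0.131 ]), array([-76., -17.])), (array([ 0.5624, -0.0276]), array([-181.5,   22.2])), (array([ 0.5225, -0.0254]), array([-181.8,  -17.7]))]
plate [array([-56.4,  32.7]), array([ 1.4, 29.4]), array([ -4.7, -36.3]), array([-61.8, -33.4])]
step [array([12.7, 46.7]), array([ 12.9, -51.8])]
t 5.98 pos [ 0.5387 -0.0514  0.0949] F [ 0.39  0.74 -1.45] M [ 0.02 -0.01 -0.05] w 23.9 x [-0.     0.001 -1.   ] zyaw 87.19
grip [-156.6   -0.2]
[ 0.5477 -0.1182  0.049 ]
[ 0.5278 -0.1188  0.0491]
[ 0.5414 -0.0863  0.0462]
[ 0.529  -0.0477  0.0464]
```

Run:
```python
from h import *
acc=[]
for c in ["scene"]:
    Ws=[]
    for i in range(6):
        d=optics.read_camera(c); Ws.append(pts(d))
    W=np.mean(Ws,0); q=W[...,:2]-C; a=q@U*1000; b=q@N*1000; z=W[...,2]*1000
    def fit(m,n):
        A=np.c_[a[m],b[m],np.ones(m.sum())]
        for _ in range(3):
            s=np.linalg.lstsq(A,z[m],rcond=None)[0]; r=z[m]-A@s
            k=abs(r)<3; A=A[k]; idx=np.argwhere(m); m2=np.zeros_like(m); m2[tuple(idx[k].T)]=1; m=m2.astype(bool)
        print(n,m.sum(),"slope deg",np.degrees(s[:2]).round(2),"mean z",z[m].mean().round(2),"at a",a[m].mean().round(1),"rms",r.std().round(2))
        return s
    s=fit((a>-135)&(a<-80)&(b>-13)&(b<19)&(z>40)&(z<55),"blade"); print("tip z",s@[-76,2.8,1])
    s=fit((a>-70)&(a<8)&(b>-50)&(b<50)&(z>5)&(z<15)&((abs(b)>38)),"plank")
    fit((a>18)&(a<100)&(b>-45)&(b<45)&(z>15)&(z<27),"block")
    fit((a>-58)&(a<-5)&(b>-28)&(b<25)&(z>15)&(z<27),"plate")
    fit((a>-120)&(a<0)&(b<-65)&(b>-100)&(abs(z)<8),"desk")
```

```text
blade 251 slope deg [0.14 0.07] mean z 47.56 at a -105.7 rms 0.5
tip z 47.63258451979063
plank 232 slope deg [-0.01  0.02] mean z 11.76 at a -28.9 rms 0.52
block 886 slope deg [ 0.09 -0.04] mean z 21.92 at a 58.2 rms 0.52
plate 375 slope deg [ 0.08 -0.09] mean z 20.79 at a -32.0 rms 0.55
desk 660 slope deg [ 0.16 -0.66] mean z 0.85 at a -62.0 rms 0.57
```

```bash
python3 -m pendant '[[20,[15,4,0],[0,0,0]],[20,[28,4,0],[0,0,0]],[20,[31,4,0],[0,0,0]],[20,[31,4,0],[0,0,0]],[20,[31,4,0],[0,0,0]],[20,[31,4,0],[0,0,0]]]' 30; python3 -c "
from h import *
st()"
python3 -m pendant '[[20,[0.5,0,0],[0,0,0]],[20,[0.5,0,0],[0,0,0]]]'
python3 -m pendant '[[20,[0.5,0,0],[0,0,0]],[20,[0.5,0,0],[0,0,0]]]'
python3 -m pendant '[[20,[0.5,0,0],[0,0,0]],[20,[0.5,0,0],[0,0,0]]]'
python3 -m pendant '[[20,[0.5,0,0],[0,0,0]],[20,[0.5,0,0],[0,0,0]]]'
```

```text
time_s: 6.78
tool_pos: [0.5354, -0.0529, 0.0649]
tool_rot: [-86.8, 89.9, 0.3]
force: [-0.1, 0.1, -1.7]
grip_width: 0.0238
t 6.78 pos [ 0.5354 -0.0529  0.0649] F [-0.09  0.11 -1.73] M [0.07 0.03 0.03] w 23.8 x [ 0.001  0.    -1.   ] zyaw 87.09
time_s: 6.95
tool_pos: [0.5352, -0.0528, 0.0642]
tool_rot: [-77.2, 89.9, 9.9]
force: [-0.4, -1.1, -0.9]
grip_width: 0.0237
time_s: 7.12
tool_pos: [0.5348, -0.0528, 0.0633]
tool_rot: [-64.0, 90.0, 23.1]
force: [0.1, -0.2, -1.5]
grip_width: 0.0239
time_s: 7.28
tool_pos: [0.5347, -0.0528, 0.0626]
tool_rot: [9.4, 90.0, 96.5]
force: [0.2, -0.8, -2.0]
grip_width: 0.0238
time_s: 7.45
tool_pos: [0.5346, -0.0528, 0.062]
tool_rot: [70.4, 90.0, 157.5]
force: [-0.0, -0.2, -0.8]
grip_width: 0.0238
```

```bash
python3 -m pendant '[[20,[0.4,0,0],[0,0,0]],[20,[0.4,0,0],[0,0,0]]]'
python3 -m pendant '[[20,[0.4,0,0],[0,0,0]],[20,[0.4,0,0],[0,0,0]]]'
```

```text
time_s: 7.62
tool_pos: [0.5347, -0.0528, 0.0616]
tool_rot: [60.3, 90.0, 147.4]
force: [-0.0, 0.4, -1.2]
grip_width: 0.0237
time_s: 7.78
tool_pos: [0.5347, -0.0528, 0.0612]
tool_rot: [16.2, 90.0, 103.2]
force: [-0.6, 0.5, -0.6]
grip_width: 0.0237
```

```bash
python3 -m pendant '[[20,[0.4,0,0],[0,0,0]],[20,[0.4,0,0],[0,0,0]]]';python3 -c "
from h import *
st()"
python3 -m pendant '[[20,[0.3,0,0],[0,0,0]],[20,[0.3,0,0],[0,0,0]]]';python3 -c "
from h import *
st()"
```

```text
time_s: 7.95
tool_pos: [0.5348, -0.0528, 0.0611]
tool_rot: [-24.4, 90.0, 62.7]
force: [-1.6, -0.3, 0.7]
grip_width: 0.024
t 7.95 pos [ 0.5348 -0.0528  0.0611] F [-1.64 -0.26  0.74] M [-0.04  0.21 -0.08] w 24.0 x [ 0.  0. -1.] zyaw 87.09
time_s: 8.12
tool_pos: [0.5348, -0.0528, 0.0611]
tool_rot: [-13.9, 90.0, 73.2]
force: [-2.1, 0.9, 4.3]
grip_width: 0.0235
t 8.12 pos [ 0.5348 -0.0528  0.0611] F [-2.07  0.94  4.3 ] M [-0.04  0.58 -0.07] w 23.5 x [ 0.  0. -1.] zyaw 87.09
```

```bash
python3 -m pendant '[[20,[-0.7,0,0],[0,0,0]],[20,[-0.7,0,0],[0,0,0]],[20,[-0.7,0,-3],[0,0,0]],[20,[-0.7,0,-6],[0,0,0]],[20,[-0.7,0,-9],[0,0,0]],[20,[-0.7,0,-12],[0,0,0]],[20,[-0.7,0,-15],[0,0,0]],[20,[-0.7,0,-18],[0,0,0]],[20,[-0.7,0,-18],[0,0,0]]]' 30;python3 -c "
from h import *
st()"
python3 -m pendant '[[20,[0,0,-2],[0,0,0]],[20,[0,0,-4],[0,0,0]],[20,[0,0,-4],[0,0,0]]]' 30;python3 -c "
from h import *
o,R=st();print(bd(o['tool_pos']))
d=optics.read_camera('scene'); cv2.imwrite('pics/d.png',cv2.resize(d['image'][190:275,215:335],(800,567),interpolation=cv2.INTER_CUBIC))
f=lambda u,v,h: bd(ray(d,215+u/6.667-.4,190+v/6.667-.4,h))
"
```

```text
time_s: 8.87
tool_pos: [0.5336, -0.0719, 0.0613]
tool_rot: [176.6, 90.0, -96.4]
force: [0.1, 0.0, -0.7]
grip_width: 0.024
t 8.87 pos [ 0.5336 -0.0719  0.0613] F [ 0.14  0.   -0.66] M [-0.02 -0.02 -0.  ] w 24.0 x [-0. -0. -1.] zyaw 87.02
time_s: 9.12
tool_pos: [0.5336, -0.0753, 0.0613]
tool_rot: [-156.3, 90.0, -69.3]
force: [-0.0, -1.0, -1.7]
grip_width: 0.0236
t 9.12 pos [ 0.5336 -0.0753  0.0613] F [-0.05 -1.   -1.72] M [0.03 0.01 0.03] w 23.6 x [ 0. -0. -1.] zyaw 87.07
[-132.5   -4.2]
```

View pics/d.png

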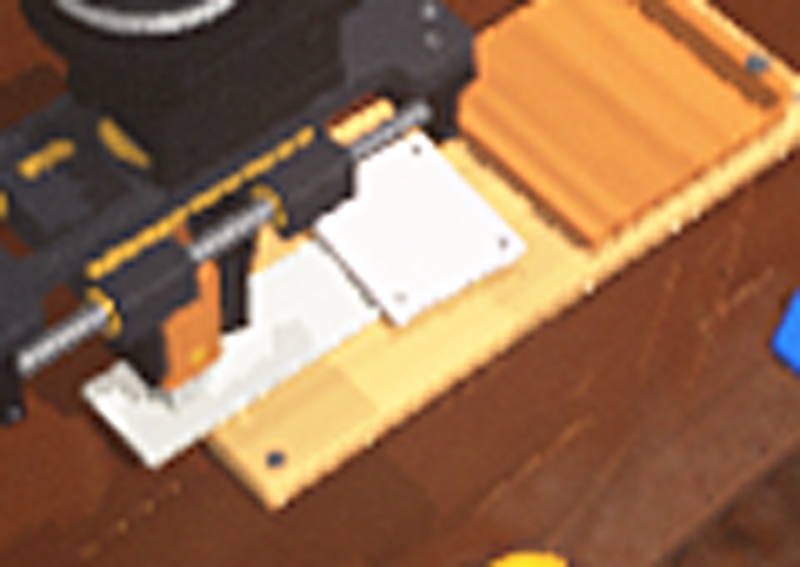

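```bash
python3 -m pendant '[[20,[0,0,-2],[0,0,0]],[20,[0,0,-4],[0,0,0]],[20,[0,0,-6],[0,0,0]],[20,[0,0,-8],[0,0,0]],[20,[0,0,-10],[0,0,0]],[20,[0,0,-12],[0,0,0]],[20,[0,0,-13],[0,0,0]],[20,[0,0,-13],[0,0,0]]]' 30
python3 -c "
from h import *
o,R=st();print(bd(o['tool_pos']))
d=optics.read_camera('scene'); cv2.imwrite('pics/e.png',cv2.resize(d['image'][190:275,215:335],(800,567),interpolation=cv2.INTER_CUBIC))
"
```

```text
time_s: 9.83
tool_pos: [0.5329, -0.0882, 0.0613]
tool_rot: [-145.2, 90.0, -58.1]
force: [-0.3, 1.0, -1.1]
grip_width: 0.024
t 9.83 pos [ 0.5329 -0.0882  0.0613] F [-0.29  0.99 -1.12] M [ 0.04  0.03 -0.03] w 24.0 x [ 0. -0. -1.] zyaw 87.06
[-119.5   -4.1]
```

View pics/e.png

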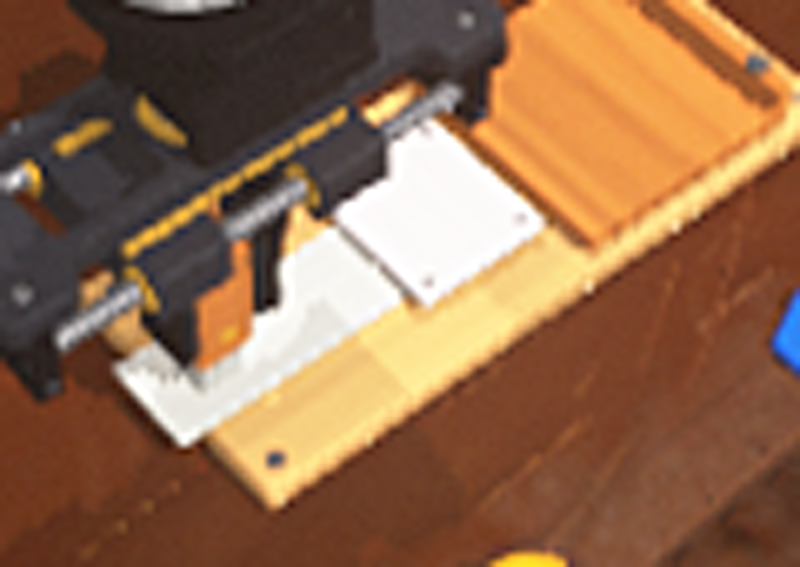

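```bash
python3 - <<'E'
from h import *
d=optics.read_camera('scene')
f=lambda u,v,h: bd(ray(d,215+u/6.667-.43,190+v/6.667-.43,h))
print(f(548,222,.0202),f(430,303,.0202),f(335,215,.0202),f(595,245,.0213),f(475,130,.0213))
E
python3 -m pendant '[[20,[0,0,-1],[0,0,0]],[20,[0,0,-2],[0,0,0]],[20,[0,0,-3],[0,0,0]],[20,[0,0,-3],[0,0,0]]]' 30
python3 -m pendant '[[20,[0,0,-0.5],[0,0,0]],[20,[0,0,-0.5],[0,0,0]]]' 30
```

```text
[  9.1 -31.9] [-46.8 -32.4] [-47.5  18.7] [ 14.3 -50.7] [16.8 16.4]
time_s: 10.27
tool_pos: [0.5328, -0.091, 0.0613]
tool_rot: [-123.0, 90.0, -35.9]
force: [-0.0, -0.4, -0.4]
grip_width: 0.0235
time_s: 10.43
tool_pos: [0.5328, -0.0913, 0.0613]
tool_rot: [-36.8, 90.0, 50.3]
force: [0.1, -0.4, -0.8]
grip_width: 0.0238
```

```bash
for i in 1; do python3 -m pendant '[[20,[0,0,-0.5],[0,0,0]],[20,[0,0,-0.5],[0,0,0]]]' 30
python3 -m pendant '[[20,[0,0,-0.5],[0,0,0]],[20,[0,0,-0.5],[0,0,0]]]' 30
python3 -m pendant '[[20,[0,0,-0.5],[0,0,0]],[20,[0,0,-0.5],[0,0,0]]]' 30; done | egrep "pos|force"
```

```text
tool_pos: [0.5328, -0.0918, 0.0613]
force: [0.0, 0.3, -1.7]
tool_pos: [0.5327, -0.0924, 0.0613]
force: [-0.1, 0.4, -0.5]
tool_pos: [0.5327, -0.0929, 0.0613]
force: [0.0, 1.0, -1.5]
```

```bash
python3 -m pendant '[[20,[0,0,-0.4],[0,0,0]],[20,[0,0,-0.4],[0,0,0]],[20,[0,0,-0.4],[0,0,0]]]' 30|egrep "pos|force"
python3 -m pendant '[[20,[0,0,-0.4],[0,0,0]],[20,[0,0,-0.4],[0,0,0]],[20,[0,0,-0.4],[0,0,0]]]' 30|egrep "pos|force"
```

```text
tool_pos: [0.5327, -0.0933, 0.0613]
force: [0.6, -0.5, -0.8]
tool_pos: [0.5326, -0.0936, 0.0613]
force: [1.0, 0.4, -1.5]
```

```bash
python3 -m pendant '[[20,[0,0,-0.4],[0,0,0]],[20,[0,0,-0.4],[0,0,0]],[20,[0,0,-0.4],[0,0,0]]]' 30|egrep "pos|force"
python3 -c "
from h import *
o,R=st();print(bd(o['tool_pos']))
d=optics.read_camera('scene'); cv2.imwrite('pics/f.png',cv2.resize(d['image'][190:250,255:340],(800,565),interpolation=cv2.INTER_CUBIC))
"
```

```text
tool_pos: [0.5326, -0.094, 0.0613]
force: [-0.5, 0.1, -1.6]
t 11.68 pos [ 0.5326 -0.094   0.0613] F [-0.49  0.08 -1.57] M [ 0.09  0.03 -0.03] w 23.8 x [ 0.  0. -1.] zyaw 87.09
[-113.7   -4.1]
```

View pics/f.png

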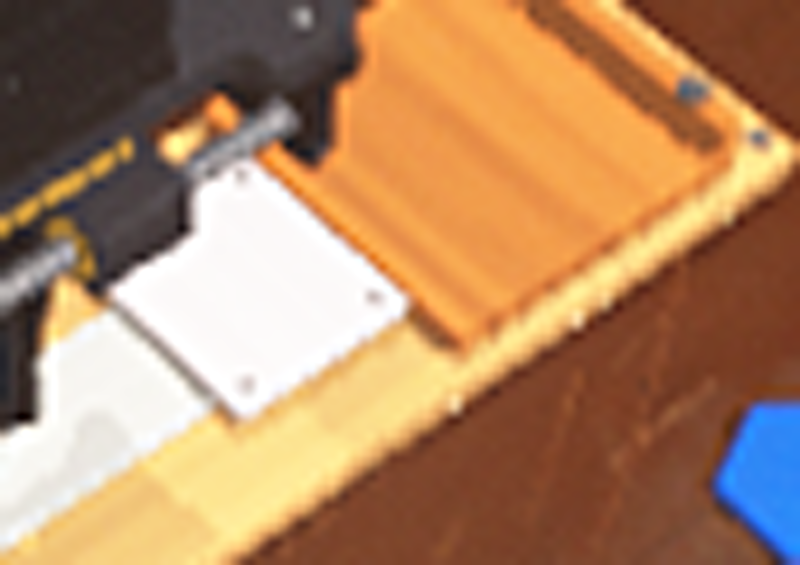

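```bash
python3 -m pendant '[[20,[0,0,-0.3],[0,0,0]],[20,[0,0,-0.3],[0,0,0]],[20,[0,0,-0.3],[0,0,0]]]' 30|egrep "pos|force"
python3 -m pendant '[[20,[0,0,-0.3],[0,0,0]],[20,[0,0,-0.3],[0,0,0]],[20,[0,0,-0.3],[0,0,0]]]' 30|egrep "pos|force"; python3 -c "
from h import *
o,R=st();print(bd(o['tool_pos']))"
```

```text
tool_pos: [0.5326, -0.0943, 0.0613]
force: [-0.1, -0.2, -1.8]
tool_pos: [0.5326, -0.0946, 0.0613]
force: [0.2, 1.4, -1.8]
t 12.23 pos [ 0.5326 -0.0946  0.0613] F [ 0.25  1.4  -1.81] M [0.15 0.04 0.06] w 23.6 x [ 0.  0. -1.] zyaw 87.09
[-113.1   -4.1]
```

```bash
python3 -m pendant '[[20,[0,0,-0.3],[0,0,0]],[20,[0,0,-0.3],[0,0,0]],[20,[0,0,-0.3],[0,0,0]]]' 30|egrep "pos|force"
python3 -m pendant '[[20,[0,0,-0.3],[0,0,0]],[20,[0,0,-0.3],[0,0,0]],[20,[0,0,-0.3],[0,0,0]]]' 30|egrep "pos|force"; python3 -c "
from h import *
o,R=st();print(bd(o['tool_pos']))"
```

```text
tool_pos: [0.5326, -0.0949, 0.0613]
force: [-0.5, 0.2, -2.5]
tool_pos: [0.5326, -0.0952, 0.0613]
force: [-0.3, 0.3, -1.1]
t 12.73 pos [ 0.5326 -0.0952  0.0613] F [-0.28  0.26 -1.08] M [ 0.19 -0.03 -0.05] w 23.7 x [ 0.  0. -1.] zyaw 87.09
[-112.6   -4.1]
```

```bash
python3 -c "
from h import *
d=optics.read_camera('scene'); cv2.imwrite('pics/g.png',cv2.resize(d['image'][190:250,255:340],(800,565),interpolation=cv2.INTER_CUBIC))
f=lambda u,v,h: bd(ray(d,255+u/9.412-.45,190+v/9.412-.45,h))
print('f.png',f(410,303,.0202),f(242,420,.0202),f(107,293,.0202),f(465,350,.0213),f(345,245,.0213))
"
```

```text
f.png [ 13.9 -31.4] [-43.1 -32.3] [-43.3  19.8] [ 13.7 -51.8] [13.2 -7.4]
```

View pics/g.png

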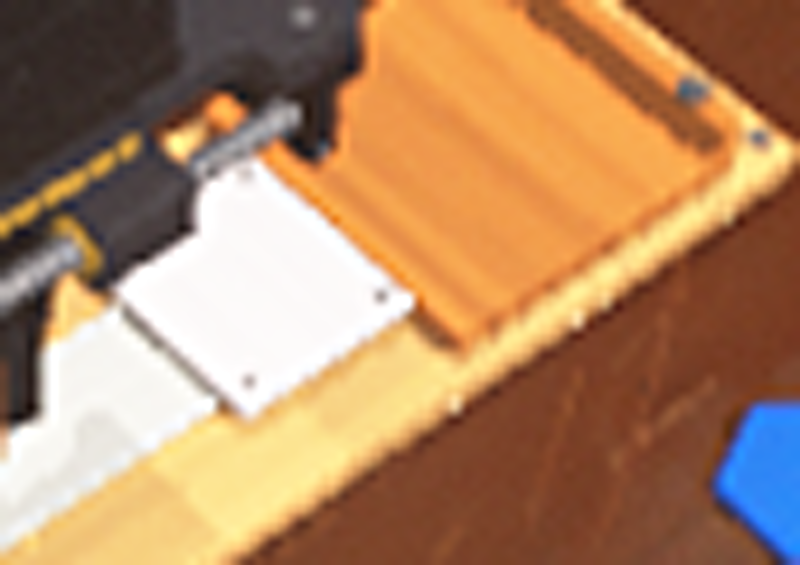

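```bash
python3 -m pendant '[[20,[0,0,-0.3],[0,0,0]],[20,[0,0,-0.3],[0,0,0]],[20,[0,0,-0.3],[0,0,0]]]' 30|egrep "pos|force"
python3 -m pendant '[[20,[0,0,-0.3],[0,0,0]],[20,[0,0,-0.3],[0,0,0]],[20,[0,0,-0.3],[0,0,0]]]' 30|egrep "pos|force"; python3 -c "
from h import *
o,R=st();print(bd(o['tool_pos']))"
```

```text
tool_pos: [0.5326, -0.0952, 0.0613]
force: [0.1, 1.0, -0.4]
tool_pos: [0.5326, -0.0953, 0.0614]
force: [-0.4, 1.9, -0.4]
t 13.28 pos [ 0.5326 -0.0953  0.0614] F [-0.43  1.94 -0.41] M [ 0.67  0.05 -0.  ] w 23.9 x [ 0.     0.001 -1.   ] zyaw 87.11
[-112.5   -4.1]
```

```bash
python3 -m pendant '[[20,[0,0,0.8],[0,0,0]],[20,[-2,0,1.2],[0,0,0]],[20,[-5,0,1.5],[0,0,0]],[20,[-9,0,1.7],[0,0,0]],[20,[-9,0,1.7],[0,0,0]]]' 30|egrep "pos|force"
python3 -c "
from h import *
o,R=st();print(bd(o['tool_pos']))
d=optics.read_camera('scene'); cv2.imwrite('pics/i.png',cv2.resize(d['image'][190:250,255:340],(800,565),interpolation=cv2.INTER_CUBIC))
"
```

```text
tool_pos: [0.5331, -0.0946, 0.0712]
force: [-0.6, 0.3, -0.9]
t 13.7 pos [ 0.5331 -0.0946  0.0712] F [-0.59  0.27 -0.89] M [ 0.07  0.01 -0.04] w 23.9 x [ 0.001 -0.    -1.   ] zyaw 87.06
[-113.2   -3.6]
```

View pics/i.png

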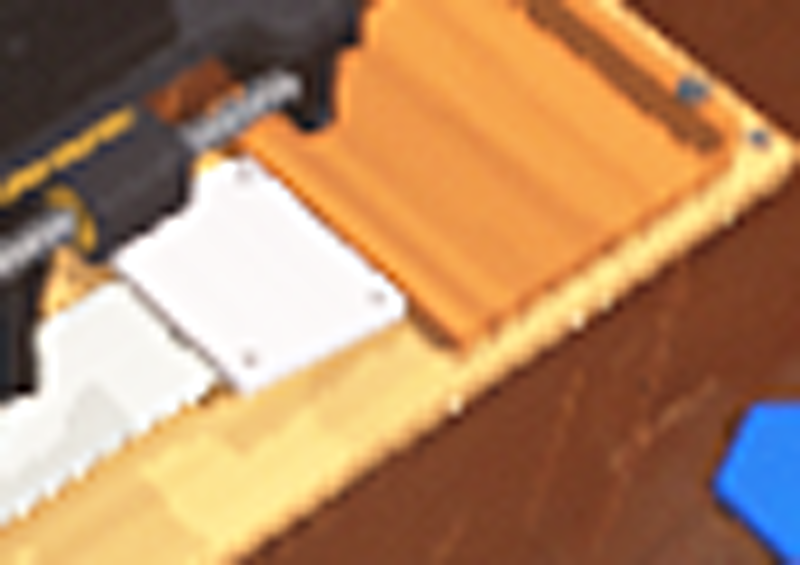

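```bash
python3 -m pendant '[[20,[-3.3,0,-0.4],[0,0,0]],[20,[-6.6,0,-1.1],[0,0,0]],[20,[-10,0,-2.3],[0,0,0]],[20,[-13.5,0,-3.7],[0,0,0]],[20,[-13.5,0,-3.7],[0,0,0]]]' 30|egrep "pos|force"
python3 -c "
from h import *
o,R=st();print(bd(o['tool_pos']))
d=optics.read_camera('scene'); cv2.imwrite('pics/j.png',cv2.resize(d['image'][190:250,255:340],(800,565),interpolation=cv2.INTER_CUBIC))
"
```

```text
tool_pos: [0.533, -0.0983, 0.0848]
force: [0.5, -0.2, -1.7]
t 14.17 pos [ 0.533  -0.0983  0.0848] F [ 0.52 -0.2  -1.73] M [ 0.09  0.06 -0.01] w 23.8 x [ 0.002 -0.    -1.   ] zyaw 87.06
[-109.4   -3.6]
```

View pics/j.png

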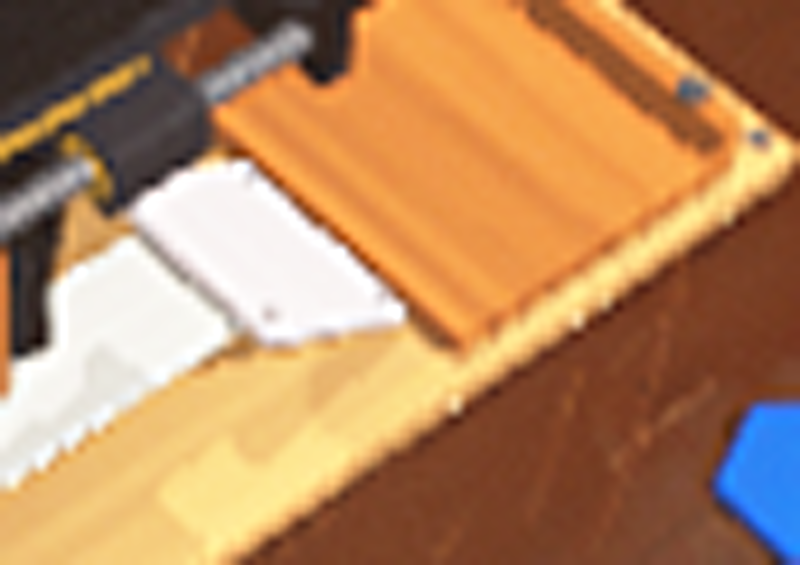

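```bash
python3 -m pendant '[[20,[-3.7,0,-1.8],[0,0,0]],[20,[-7.3,0,-3.8],[0,0,0]],[20,[-10.5,0,-6.4],[0,0,0]],[20,[-13.7,0,-9.2],[0,0,0]],[20,[-13.7,0,-9.2],[0,0,0]]]' 30|egrep "pos|force"
python3 -c "
from h import *
o,R=st();print(bd(o['tool_pos']))
d=optics.read_camera('scene'); cv2.imwrite('pics/k.png',cv2.resize(d['image'][190:250,255:340],(800,565),interpolation=cv2.INTER_CUBIC))
"
```

```text
tool_pos: [0.5324, -0.108, 0.0984]
force: [-0.3, -0.7, -1.2]
t 14.63 pos [ 0.5324 -0.108   0.0984] F [-0.35 -0.72 -1.19] M [ 0.02  0.02 -0.09] w 23.8 x [ 0.001 -0.    -1.   ] zyaw 87.03
[-99.7  -3.7]
```

View pics/k.png

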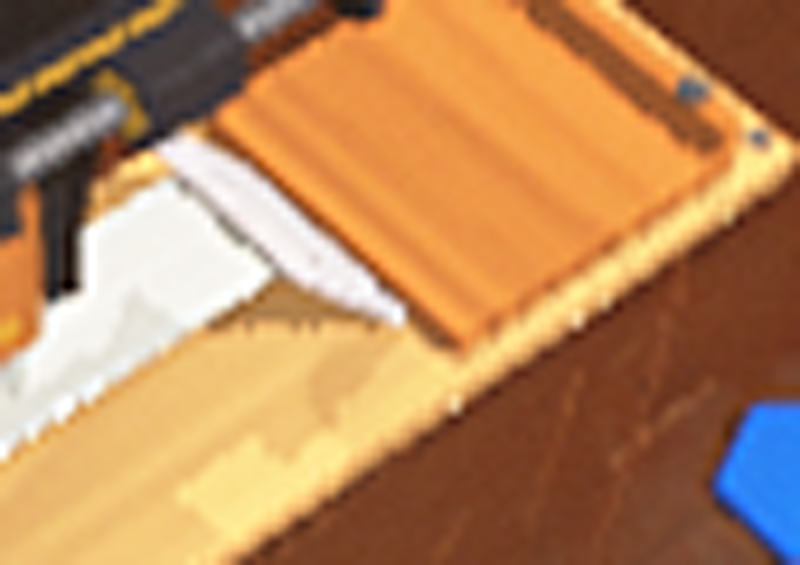

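```bash
python3 -m pendant '[[20,[-2.8,0,-3],[0,0,0]],[20,[-5.2,0,-6.2],[0,0,0]],[20,[-7.3,0,-9.8],[0,0,0]],[20,[-9,0,-13.5],[0,0,0]],[20,[-9,0,-13.5],[0,0,0]]]' 30|egrep "pos|force"
python3 -c "
from h import *
o,R=st();print(bd(o['tool_pos']))
d=optics.read_camera('scene'); cv2.imwrite('pics/l.png',cv2.resize(d['image'][180:250,255:354],(800,565),interpolation=cv2.INTER_CUBIC))
"
```

```text
tool_pos: [0.5314, -0.1219, 0.107]
force: [1.1, -0.3, -0.9]
t 15.1 pos [ 0.5314 -0.1219  0.107 ] F [ 1.06 -0.29 -0.94] M [ 0.06 -0.02 -0.04] w 23.6 x [ 0.001 -0.001 -1.   ] zyaw 87.01
[-85.9  -4. ]
```

View pics/l.png

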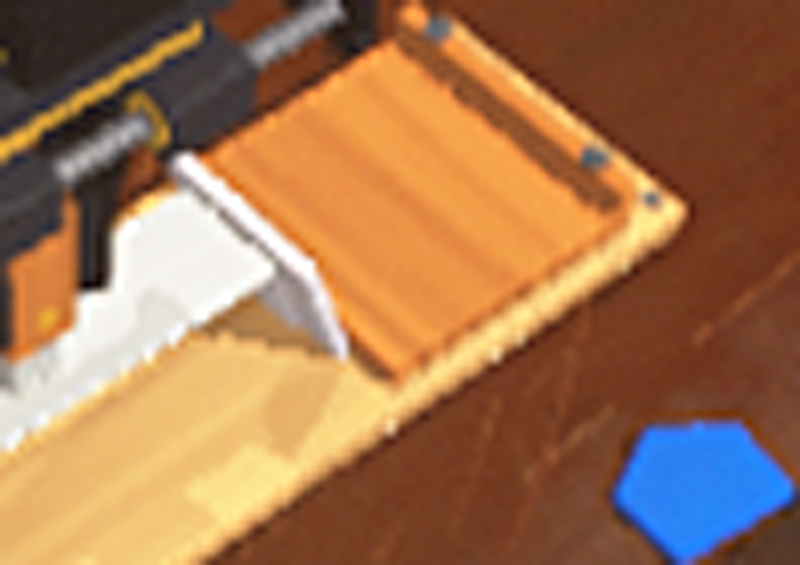

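```bash
python3 -m pendant '[[20,[-1.3,0,-3],[0,0,0]],[20,[-2,0,-6],[0,0,0]],[20,[-2.6,0,-9],[0,0,0]],[20,[-3,0,-12],[0,0,0]],[20,[-3.2,0,-14.5],[0,0,0]],[20,[-3.2,0,-16.3],[0,0,0]],[20,[-3.2,0,-16.3],[0,0,0]]]' 30|egrep "pos|force"
python3 -c "
from h import *
o,R=st();print(bd(o['tool_pos']))
d=optics.read_camera('scene'); cv2.imwrite('pics/m.png',cv2.resize(d['image'][180:250,255:354],(800,565),interpolation=cv2.INTER_CUBIC))
"
```

```text
tool_pos: [0.5303, -0.1374, 0.1097]
force: [-0.8, 0.1, -1.1]
t 15.73 pos [ 0.5303 -0.1374  0.1097] F [-0.78  0.08 -1.14] M [0.01 0.04 0.01] w 23.9 x [ 0. -0. -1.] zyaw 87.04
[-70.3  -4.2]
```

View pics/m.png

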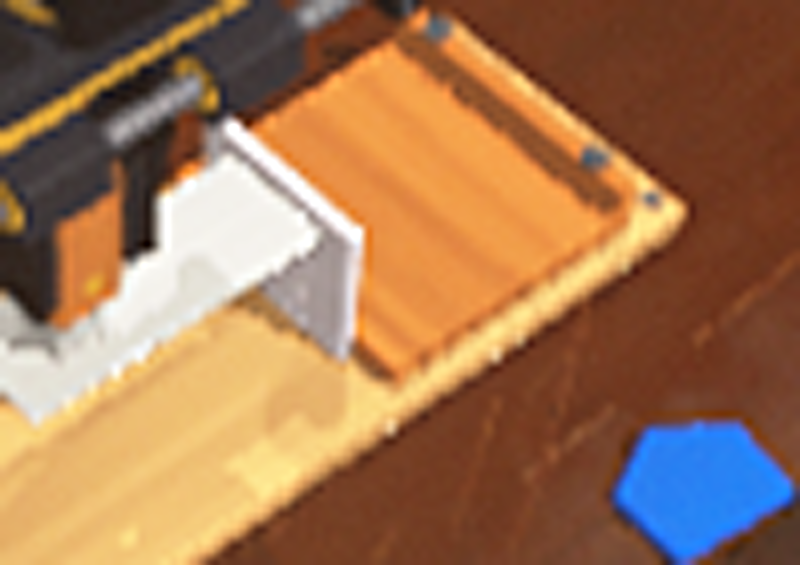

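```bash
python3 -m pendant '[[20,[-0.3,0,-1.5],[0,0,0]],[20,[-0.5,0,-3],[0,0,0]],[20,[-0.5,0,-4.5],[0,0,0]],[20,[-0.5,0,-6],[0,0,0]],[20,[-0.5,0,-7.5],[0,0,0]],[20,[-0.5,0,-7.5],[0,0,0]]]' 30|egrep "pos|force"
python3 -c "
from h import *
o,R=st();print(bd(o['tool_pos']))
d=optics.read_camera('scene'); cv2.imwrite('pics/n.png',cv2.resize(d['image'][180:250,255:354],(800,565),interpolation=cv2.INTER_CUBIC))
"
```

```text
tool_pos: [0.53, -0.1447, 0.1102]
force: [0.9, -0.2, -1.5]
t 16.28 pos [ 0.53   -0.1447  0.1102] F [ 0.95 -0.17 -1.54] M [-0.01 -0.03  0.03] w 23.9 x [ 0. -0. -1.] zyaw 87.06
[-63.   -4.2]
```

View pics/n.png

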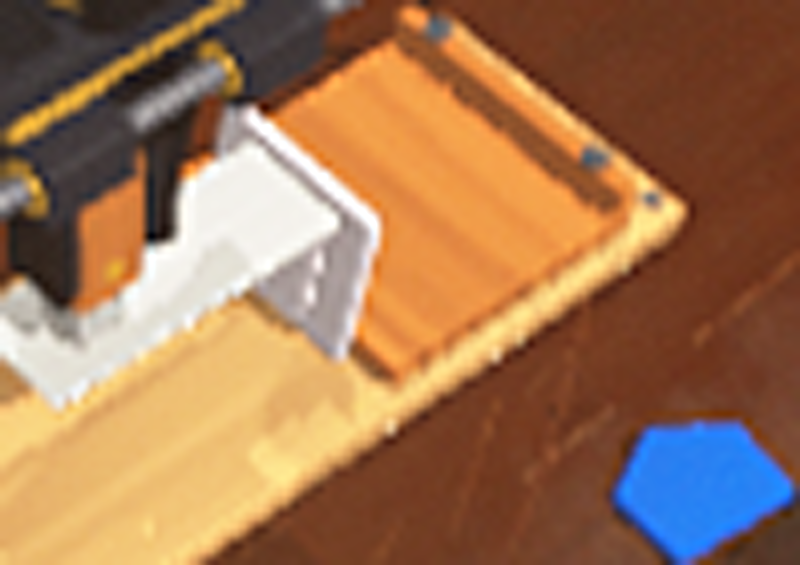

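```bash
python3 -m pendant '[[20,[-0.3,0,-1.5],[0,0,0]],[20,[-0.6,0,-3],[0,0,0]],[20,[-0.8,0,-4.5],[0,0,0]],[20,[-1,0,-6],[0,0,0]],[20,[-1,0,-6],[0,0,0]]]' 30|egrep "pos|force"
python3 -c "
from h import *
o,R=st();print(bd(o['tool_pos']))
d=optics.read_camera('scene'); cv2.imwrite('pics/o.png',cv2.resize(d['image'][180:250,255:354],(800,565),interpolation=cv2.INTER_CUBIC))
"
```

```text
tool_pos: [0.5297, -0.1507, 0.1113]
force: [-1.0, -0.1, -2.3]
t 16.75 pos [ 0.5297 -0.1507  0.1113] F [-1.   -0.11 -2.32] M [0.03 0.01 0.02] w 24.0 x [ 0. -0. -1.] zyaw 87.06
[-56.9  -4.2]
```

View pics/o.png

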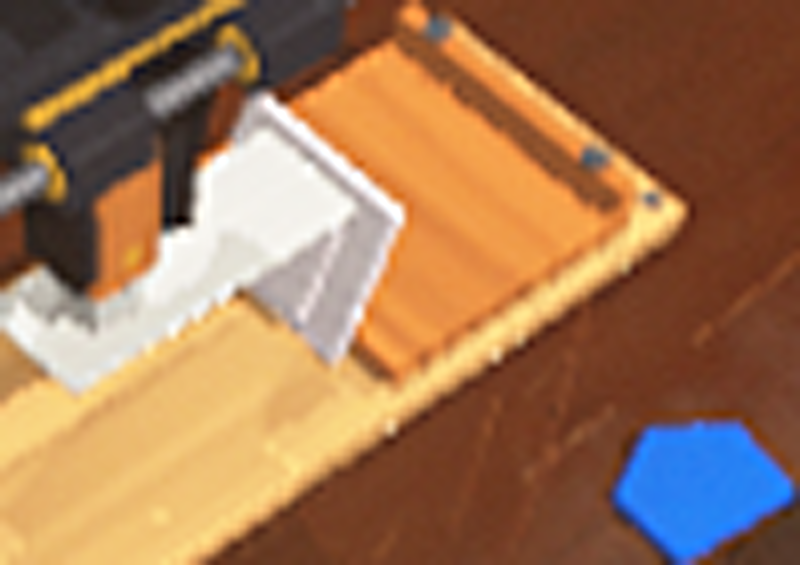

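```bash
python3 -m pendant '[[20,[0.3,0,-1.5],[0,0,0]],[20,[0.7,0,-3],[0,0,0]],[20,[1.2,0,-4.5],[0,0,0]],[20,[1.2,0,-4.5],[0,0,0]],[20,[1.2,0,-4.5],[0,0,0]]]' 30|egrep "pos|force"
python3 -c "
from h import *
o,R=st();print(bd(o['tool_pos']))
d=optics.read_camera('scene'); cv2.imwrite('pics/p.png',cv2.resize(d['image'][180:250,255:354],(800,565),interpolation=cv2.INTER_CUBIC))
"
```

```text
tool_pos: [0.5295, -0.1549, 0.1099]
force: [-0.1, -0.2, -2.2]
t 17.22 pos [ 0.5295 -0.1549  0.1099] F [-0.15 -0.22 -2.16] M [0.04 0.07 0.05] w 23.6 x [-0.  0. -1.] zyaw 87.07
[-52.8  -4.2]
```

View pics/p.png

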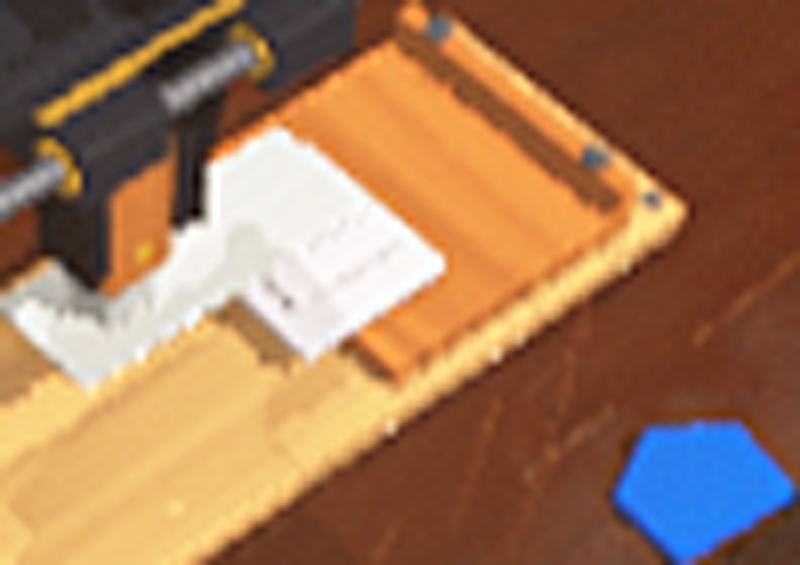

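```bash
python3 -m pendant '[[20,[-1,0,12],[0,0,0]],[20,[-1,0,25],[0,0,0]],[20,[-1,0,38],[0,0,0]],[20,[0,0,50],[0,0,0]],[20,[0,0,50],[0,0,0]],[20,[0,0,50],[0,0,0]]]' 30|egrep "pos|force"
python3 -c "
from h import *
o,R=st();print(bd(o['tool_pos']))
for i in range(3):
  d=optics.read_camera('scene')
cv2.imwrite('pics/q.png',cv2.resize(d['image'][180:250,255:354],(800,565),interpolation=cv2.INTER_CUBIC))
"
```

```text
tool_pos: [0.5321, -0.1041, 0.1099]
force: [-0.9, -0.6, -1.5]
t 17.77 pos [ 0.5321 -0.1041  0.1099] F [-0.88 -0.64 -1.53] M [-0.04 -0.01  0.05] w 24.0 x [-0. -0. -1.] zyaw 87.2
[-103.6   -4.2]
```

View pics/q.png

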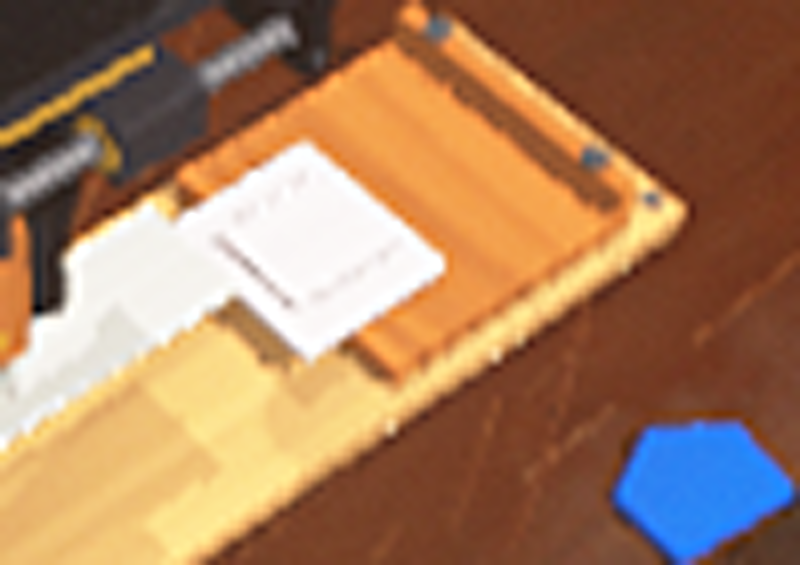

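Run:
```python
from h import *
d=optics.read_camera('scene')
f=lambda u,v,h: bd(ray(d,255+u/8.081-.44,180+v/8.081-.44,h))
print(f(310,360,.0263),f(445,262,.0263),f(305,140,.0263),f(400,382,.0213))
W=pts(d); q=W[...,:2]-C; a=q@U*1000; b=q@N*1000; z=W[...,2]*1000-.6
for lo,hi in [(2,8),(14,20),(20,26),(26,32),(32,38),(38,44),(44,50),(50,56),(56,62),(70,90)]:
    for b0,b1 in [(-30,-24),(-15,15)]:
        m=(a>lo)&(a<hi)&(b>b0)&(b<b1); print(lo,b0,m.sum(),np.median(z[m]).round(1),end=' | ')
    print()
```

```text
[ -4.  -32.3] [ 52.2 -30.1] [52.7 33.1] [ 13.7 -52.2]
2 -30 12 11.2 | 2 -15 52 25.5 | 
14 -30 15 16.6 | 14 -15 35 30.1 | 
20 -30 10 24.2 | 20 -15 39 29.1 | 
26 -30 10 23.1 | 26 -15 34 29.6 | 
32 -30 8 24.9 | 32 -15 32 29.3 | 
38 -30 6 22.3 | 38 -15 37 29.1 | 
44 -30 10 25.8 | 44 -15 30 24.1 | 
50 -30 7 21.2 | 50 -15 26 -303.8 | 
56 -30 9 20.4 | 56 -15 33 21.3 | 
70 -30 23 20.5 | 70 -15 113 20.3 |
```

```bash
python3 -m pendant '[[20,[12,0,0],[0,0,0]],[20,[25,0,0],[0,0,0]],[20,[34,0,0],[0,0,0]],[20,[37,0,0],[0,0,0]],[20,[37,0,0],[0,0,0]],[20,[37,0,0],[0,0,0]],[20,[37,0,-4],[0,0,0]],[20,[37,0,-8],[0,0,0]],[20,[37,0,-12],[0,0,0]],[20,[37,0,-12],[0,0,0]]]' 30|egrep "pos|force"
python3 -c "
from h import *
o,R=st();print(bd(o['tool_pos']))
d=optics.read_camera('scene')
cv2.imwrite('pics/r.png',cv2.resize(d['image'][180:250,255:354],(800,565),interpolation=cv2.INTER_CUBIC))
"
```

```text
tool_pos: [0.5316, -0.1184, 0.0735]
force: [0.6, 0.5, -1.9]
t 18.8 pos [ 0.5316 -0.1184  0.0735] F [ 0.63  0.46 -1.9 ] M [-0.01 -0.02 -0.02] w 23.9 x [ 0.001 -0.001 -1.   ] zyaw 86.99
[-89.4  -3.9]
```

View pics/r.png

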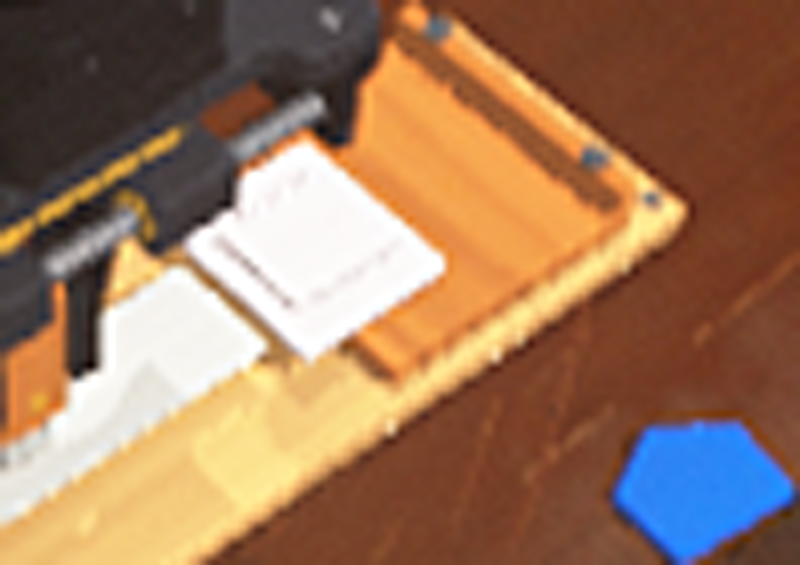

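```bash
python3 -m pendant '[[20,[0.6,0,-2.5],[0,0,0]],[20,[0.6,0,-5],[0,0,0]],[20,[0.6,0,-7],[0,0,0]],[20,[0.6,0,-9],[0,0,0]],[20,[0.6,0,-11],[0,0,0]],[20,[0.6,0,-13],[0,0,0]],[20,[0.6,0,-15],[0,0,0]],[20,[0.6,0,-17],[0,0,0]],[20,[0.6,0,-17],[0,0,0]]]' 30|egrep "pos|force"
python3 -c "
from h import *
o,R=st();print(bd(o['tool_pos']))
d=optics.read_camera('scene')
cv2.imwrite('pics/s.png',cv2.resize(d['image'][180:250,255:354],(800,565),interpolation=cv2.INTER_CUBIC))
"
```

```text
tool_pos: [0.5305, -0.1344, 0.0724]
force: [0.5, 0.1, -1.3]
t 19.6 pos [ 0.5305 -0.1344  0.0724] F [ 0.51  0.14 -1.27] M [0.03 0.02 0.02] w 24.1 x [ 0. -0. -1.] zyaw 87.06
[-73.3  -4.2]
```

View pics/s.png

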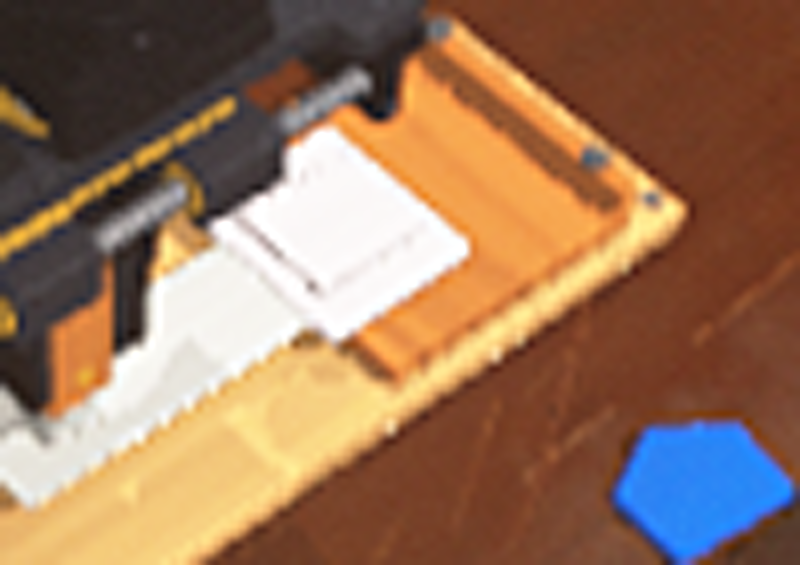

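```bash
python3 -m pendant '[[20,[0,0,-2],[0,0,0]],[20,[0,0,-4],[0,0,0]],[20,[0,0,-6],[0,0,0]],[20,[0,0,-8],[0,0,0]],[20,[0,0,-10],[0,0,0]],[20,[0,0,-12],[0,0,0]],[20,[0,0,-13],[0,0,0]],[20,[0,0,-13],[0,0,0]]]' 30|egrep "pos|force"
python3 -c "
from h import *
o,R=st();print(bd(o['tool_pos']))
d=optics.read_camera('scene')
cv2.imwrite('pics/t.png',cv2.resize(d['image'][180:250,255:354],(800,565),interpolation=cv2.INTER_CUBIC))
"
```

```text
tool_pos: [0.5299, -0.1472, 0.0724]
force: [0.2, -0.3, -1.6]
t 20.32 pos [ 0.5299 -0.1472  0.0724] F [ 0.23 -0.32 -1.61] M [0.05 0.05 0.04] w 23.6 x [ 0. -0. -1.] zyaw 87.06
[-60.5  -4.2]
```

View pics/t.png

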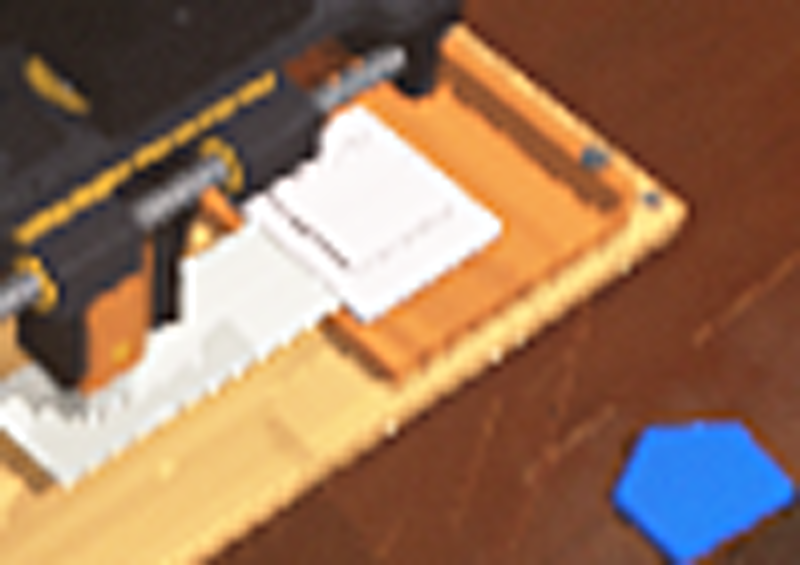

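```bash
python3 -m pendant '[[20,[0,0,5],[0,0,0]],[20,[0,0,15],[0,0,0]],[20,[0,0,30],[0,0,0]],[20,[-20,0,50],[0,0,0]],[20,[-30,0,80],[0,0,0]],[20,[-30,0,110],[0,0,0]],[20,[-30,0,140],[0,0,0]],[20,[-30,0,165],[0,0,0]],[20,[-20,0,172],[0,0,0]],[20,[-20,0,172],[0,0,0]]]' 30|egrep "pos|force"
python3 -m pendant '[[20,[15,0,0],[0,0,0]],[20,[30,0,0],[0,0,0]],[20,[38,0,0],[0,0,0]],[20,[38,0,0],[0,0,0]],[20,[38,0,0],[0,0,0]]]' 30|egrep "pos|force"
python3 -c "
from h import *
o,R=st();print(bd(o['tool_pos']))"
```

```text
tool_pos: [0.5374, 0.0293, 0.0909]
force: [-0.8, -0.5, -2.1]
tool_pos: [0.5383, 0.024, 0.0542]
force: [0.2, -0.9, -1.1]
t 21.62 pos [0.5383 0.024  0.0542] F [ 0.21 -0.92 -1.14] M [ 0.05  0.03 -0.05] w 23.8 x [-0.001 -0.001 -1.   ] zyaw 87.01
[-231.9   -4.5]
```

```bash
python3 -m pendant '[[20,[1.4,0,0],[0,0,0]],[20,[2.8,0,0],[0,0,0]],[20,[2.8,0,0],[0,0,0]]]' 30|egrep "pos|force"
python3 -m pendant '[[20,[0.4,0,0],[0,0,0]],[20,[0.4,0,0],[0,0,0]],[20,[0.4,0,0],[0,0,0]]]' 30|egrep "pos|force"
python3 -m pendant '[[20,[0.4,0,0],[0,0,0]],[20,[0.4,0,0],[0,0,0]],[20,[0.4,0,0],[0,0,0]]]' 30|egrep "pos|force"
```

```text
tool_pos: [0.539, 0.0249, 0.052]
force: [-0.2, 0.1, -1.5]
tool_pos: [0.5388, 0.0251, 0.0514]
force: [0.3, 0.0, -2.1]
tool_pos: [0.5387, 0.0251, 0.0508]
force: [-0.2, -0.3, -1.2]
```

```bash
python3 -m pendant '[[20,[0.4,0,0],[0,0,0]],[20,[0.4,0,0],[0,0,0]],[20,[0.4,0,0],[0,0,0]]]' 30|egrep "pos|force"
python3 -m pendant '[[20,[0.3,0,0],[0,0,0]],[20,[0.3,0,0],[0,0,0]],[20,[0.3,0,0],[0,0,0]]]' 30|egrep "pos|force"
```

```text
tool_pos: [0.5388, 0.0251, 0.0506]
force: [0.5, 0.0, 1.3]
tool_pos: [0.5388, 0.0251, 0.0506]
force: [-3.3, 0.8, 5.6]
```

```bash
python3 -m pendant '[[20,[-0.5,0,0],[0,0,0]],[20,[-0.5,0,0],[0,0,0]],[60,[-0.5,0,0],[0,0,0]],[60,[-0.5,0,0],[0,0,0]],[60,[-0.5,0,0],[0,0,0]],[60,[-0.5,0,0],[0,0,0]],[60,[-0.5,0,0],[0,0,0]],[60,[-0.5,0,0],[0,0,0]]]' 30|egrep "pos|force|grip"
```

```text
tool_pos: [0.5387, 0.025, 0.0506]
force: [0.1, -0.0, 0.1]
grip_width: 0.0547
```

```bash
python3 -m pendant '[[60,[-10,0,0],[0,0,0]],[60,[-30,0,0],[0,0,0]],[60,[-60,0,0],[0,0,0]],[60,[-100,0,0],[0,0,0]],[60,[-140,0,0],[0,0,0]],[60,[-170,0,0],[0,0,0]],[60,[-170,0,0],[0,0,0]]]' 30|egrep "pos|force|grip"
python3 -m pendant '[[60,[0,-30,40],[0,0,0]],[60,[0,30,80],[0,0,0]],[60,[0,60,120],[0,0,0]],[60,[0,60,160],[0,0,0]],[60,[0,60,200],[0,0,0]],[60,[0,60,230],[0,0,0]],[60,[0,60,230],[0,0,0]]]' 30|egrep "pos|force|grip"
python3 -c "
from h import *
for c,(x,y,w,h) in [('top',(140,140,260,160)),('scene',(170,170,200,150))]:
    d=optics.read_camera(c)
    cv2.imwrite(f'pics/u_{c}.png',cv2.resize(d['image'][y:y+h,x:x+w],None,fx=3,fy=3,interpolation=cv2.INTER_CUBIC))
"
```

```text
tool_pos: [0.5425, 0.025, 0.2287]
force: [1.5, -0.4, 0.6]
grip_width: 0.0598
tool_pos: [0.4881, 0.2648, 0.2207]
force: [-1.0, 0.0, -0.2]
grip_width: 0.06
```

View pics/u_top.png

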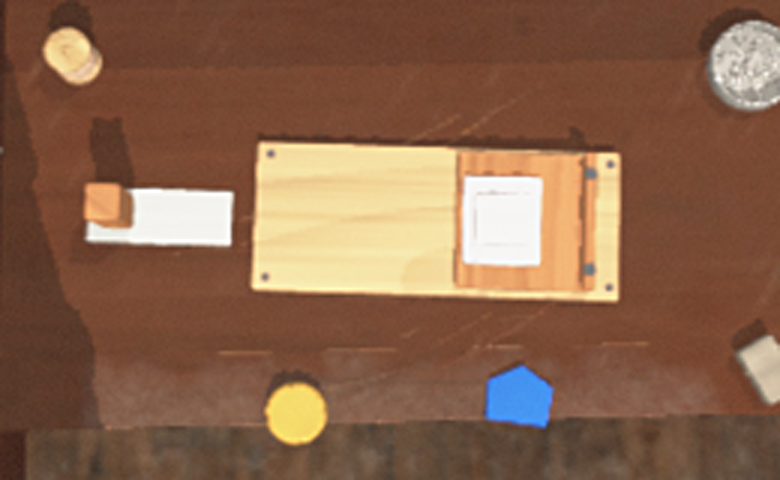

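View pics/u_scene.png

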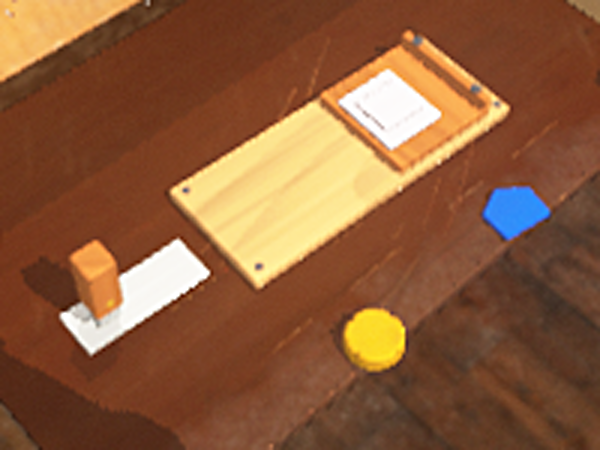

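```bash
python3 -c "
from h import *
d=optics.read_camera('scene'); W=pts(d); q=W[...,:2]-C; a=q@U*1000; b=q@N*1000; z=W[...,2]*1000-.7
for l,h,b0,b1 in [(20,26,-20,20),(30,40,-15,15),(42,60,-15,15),(68,73,-20,20),(30,60,25,30),(30,60,-30,-25),(85,100,-30,30)]:
    m=(a>l)&(a<h)&(b>b0)&(b<b1); print(l,h,b0,m.sum(),np.median(z[m]).round(1))
st(); print(env.sign_off())"
```

```text
20 26 -20 66 24.4
30 40 -15 61 29.2
42 60 -15 105 28.9
68 73 -20 27 23.7
30 60 25 26 24.5
30 60 -30 37 24.9
85 100 -30 168 20.3
t 24.85 pos [0.4898 0.2591 0.2204] F [-0.22 -0.44 -0.08] M [-0.03 -0.03 -0.02] w 60.1 x [-0.    -0.001 -1.   ] zyaw 87.29
the job is handed in; nothing more can be done
None
```

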